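# Open the push-and-turn safety cap of a solvent jug

### The arm

A 6-joint arm with a two-finger parallel gripper is mounted at the origin on the work surface; the furniture and walls round the work are solid. World frame = base frame: x ahead of the robot, y to its left, z up, the work surface at z = 0. Lengths are in m, angles in degrees, forces in N, time in s.
With the tool pointing down it reaches from about 0.35 to 0.875 m from the base axis. Payload 4.2 kg.
Tool frame: the origin (TCP) lies between the finger pads; the fingertips stand 8 mm ahead of it and the grasp point (between the pads) lies 11 mm behind it; z points along the fingers, y is the line along which they close (so a half turn about z gives the same grasp; the last joint's range is limited). The gripper opens to 87 mm and grips with 3 to 60 N. Pads are 19 mm wide; open, the fingers measure 117 mm over their backs; the gripper's body (75 mm by 190 mm) begins 51 mm behind the grasp point.
Start: joints at [-61.158, 22.042, 0.453, 0, -68.411, -14.817], TCP at [0.151, -0.606, 0.231] pointing down, gripper open.
Joint ranges: [-179.83, 179.83], [-69.29, 118.12], [-61.27, 80.66], [-181.25, 117.63], [-171.15, -9.14], [-177.46, 177.46]. Speed limits (degrees/s): [159.86, 159.86, 180, 180, 180, 180].

### API

Orientations are given as a 3x3 rotation matrix whose columns are the frame's x, y, z axes.
In Python, from station import sense, capture, camera_model, finish_job, find_in gives the robot as it stands. The module is installed in compiled form; this text tells all that it offers.
- The arm moves only by the tool arm_command, never from a script. Its argument "motion" is a list of rows, each a list of 7 numbers: the finger opening in mm, from 0 to 87, then the shift along the tool's x, y, z in mm, then the turn, a rotation vector about the tool's x, y, z in rad. In form: [[jaw, dx, dy, dz, rx, ry, rz], ...]. A call has 1 to 8 rows; each row shifts and turns the commanded pose from where the row before left it, along the tool's axes as they then stand; what a row does not reach is not made up. A row lasts 1/10 s, in which the tool goes at most 50 mm and 8.59 degrees, less where a joint would pass 70% of its speed; a pose out of reach is approached as far as the arm can. A call with a gripper value outside its range is refused whole. The fingers move at their own pace and stop on an object; the grip force is fixed at half the most. Time passes only in rows, so rows that do not move let the fingers close. It gives the time, the measured TCP pose, the force, the opening and the grip force at its end, in the units of the state.
- sense(): the state, without advancing time (a new reading comes with each control period).
- capture(name): name is "side" or "top"; returns the picture (480x640x3 uint8, red, green, blue); there is no depth.
- camera_model(name): a dict with "fx", "fy", "cx", "cy" (pixels), "R" (3x3) and "t" (3): a world point X has camera coordinates R X + t. Camera axes: x right, y down, z forward; pixel columns grow to the right and rows downward; lengths in m; the calibration is good to about 2 mm. A picture is of the moment at which its call begins. camera_model takes no time and is no camera call.
- finish_job(): hands the job in; it is judged then, once.
Trained networks look in the newest picture that a camera, given by its name, has taken for a name from the list of things; names that differ only in an ending like _2 or _b are one class to them, and where a whole thing is asked for, a point or a joint stands for the part that bears it (a point fixed in the world has none). Each returns a list of dicts, best first, with "p" (0 to 1); they miss things now and then, are a little off and sometimes report something else, mostly with a low value. They report only what shows in the picture. A call takes as long as a camera call. They do not tell look-alikes from the thing itself.
- find_in(target, camera): "location" ([row, column] in pixels, amid what is visible of it).
The state is a dict: "time_s": time; "joints": joint angles; "joint_velocities": joint speeds; "effort": joint torques, N m; "tcp_pos": TCP position; "ee_rot": TCP orientation; "wrist_force": force on the tool from outside, world axes, zero at the start; "moment": the same for the moment, N m; "gripper_width": opening from 0.0 (shut) to 1.0 (fully open); "gripper_force": force on a finger pad.
Only numpy, scipy, OpenCV 4.12 (cv2) and the standard library are available. Lean on these libraries where they do the work, as an engineer would, in place of code of your own. Each camera call takes 0.05 s, during which the arm holds its last target. There are 200 camera calls.

### The job

Open the solvent jug (red cap, orange label) to refill from it: push its safety cap straight down and, while it is down, turn it about a sixth of a turn counter-clockwise as seen from above, then lift it straight off, leaving the jug standing where it is. Finish while still holding the cap still and level, about 8 cm straight above the open mouth, so that it drips back into the jug; do not disturb the blue-capped jug or the other things lying about.

Things in the scene. Friction and masses are not known exactly. Their poses are not given: they have to be found in the camera images.
- solvent_jug: the full white plastic jug with the orange label stripes: round, 130 mm in diameter, shoulder from 110 to 140 mm up, mass about 1.8 kg, standing loose on the bench by its own weight. Origin at the centre of its underside, z up; it may be turned any way about z. Neck 34 mm in diameter.
- mouth (a point): centre of the rim of the solvent jug's mouth, 178 mm above its underside, z up
- cap_mid (a point): centre (half-way up) of the red safety cap, a loose 45 g part, z up along its axis. Round and ribbed, 36 mm tall, 50 mm in diameter; a flange 6 mm tall and 58 mm in diameter runs round its foot, on which fingertips can bear. On the closed jug its underside is 155 mm and its top 191 mm above the bench and its x axis lies along the jug's.
- safety_cap: the same cap: origin at the centre of its underside, z up. Closed, it can neither turn nor be pulled off. Pressed down at least 4.5 mm, its three inner lugs pass under the teeth on the neck: turned counter-clockwise seen from above by 30 to 90 degrees (best 60) it is free and lifts straight off. Clockwise it is blocked. Turning takes well under 0.3 N m.
- cap_seal (a joint): how far the sprung sealing disc inside the cap is pressed in by the mouth's rim, in m: about 0 on the closed jug, 0.0065 pressed down hard (the end stop), -0.004 when the cap is off. It pushes the cap up with 5 N at 0 and 1 N more per mm, 11.5 N at the stop. Let up once turned free, the cap rises about 4 mm above its closed height.
- soap_jug: the look-alike jug with blue cap and blue label stripes, same size (191 mm tall with its cap); to be left alone. Origin at the centre of its underside, z up. The two jugs may stand in each other's places.
- tape_measure: yellow tape measure, 38x72x68 mm tall, origin at the centre of its underside; a bystander
- glue_bottle: white glue bottle with a blue nozzle, 46 mm in diameter and 130 mm tall, origin at the centre of its underside; a bystander
- spring_clamp: spring clamp with orange grips lying flat, 71x160x19 mm, origin at the centre of its underside; a bystander
- white_box: white label box, 70x120x46 mm tall, origin at the centre of its underside; a bystander
- blade_box: small blue box, 30x75x20 mm tall, origin at the centre of its underside; a bystander
- carton: small brown carton, 70x100x60 mm tall, origin at the centre of its underside; a bystander
Things that resemble listed ones, but are neither listed nor needed, are in the scene too. Of the things that look like the safety_cap, the smaller one is meant.

How it is judged (in metres and radians):
On the way, in this order (a step that is already met when the one before it is completed fails the run):
1. the cap is pressed down against its spring, not yet turned (z of cap_mid in the frame of solvent_jug below 0.1695 m and angle between the x axis of cap_mid and the x axis of solvent_jug, either way round below 0.3 rad and horizontal distance between cap_mid and mouth below 0.008 m), for 0.05 s.
2. the cap is turned out of its lugs while still on the neck (angle between the x axis of cap_mid and the x axis of solvent_jug, either way round above 0.5 rad and z of cap_mid in the frame of solvent_jug below 0.181 m and horizontal distance between cap_mid and mouth below 0.01 m), for 0.05 s.
3. the cap is lifted clear of the mouth (z of cap_mid in the frame of solvent_jug above 0.205 m), for 0.1 s.
At the end, for the whole second after the job is handed in: The cap is held still in the fingers, level (within 0.3 rad), its underside 3.5 to 14.5 cm above the mouth's rim and its axis within 3 cm of the mouth's centre; it and the robot touch the jug no more, and the jug stands upright on the bench within 5 cm of where it stood (z of cap_mid in the frame of solvent_jug between 0.231 and 0.341 m and horizontal distance between cap_mid and mouth below 0.03 m and angle between cap_mid's own z axis and vertical below 0.3 rad and contact force between the fingers and safety_cap above 1 N and contact force between safety_cap and solvent_jug below 0.1 N and linear speed of safety_cap below 0.03 m/s and distance of solvent_jug from where it was at the start of the episode below 0.05 m and height (world z) of solvent_jug below 0.006 m and angle between solvent_jug's own z axis and vertical below 0.05 rad and linear speed of solvent_jug below 0.02 m/s and contact force between each of the arm, the fingers and solvent_jug below 0.2 N); the arm keeps its last pose, push and grip.
It fails at once if the solvent jug is lifted off the bench or tipped over (height (world z) of solvent_jug above 0.015 m or angle between solvent_jug's own z axis and vertical above 0.25 rad).
It fails at once if the blue-capped jug is moved or tipped (distance of soap_jug from where it was at the start of the episode above 0.02 m or angle between soap_jug's own z axis and vertical above 0.1 rad).
It fails at once if a bystander is moved (distance of any of tape_measure, glue_bottle, spring_clamp, white_box, blade_box, carton from where it was at the start of the episode above 0.02 m).
It also fails if it takes over 35 s, if anything falls off the work surface, if the arm or the gripper's body presses on something with over 40 N, if the wrist force passes 120 N, or if a joint passes its speed limit or range.

## Working session

There is one attempt and no reset: what is moved stays moved. The work goes in short steps, Python scripts to look and compute and a tool call to move; the robot and the scene stay as the last step left them, time stands still between calls to the robot, and variables do not carry over. Pictures are saved under pics/ and viewed, at most 10 in all, crops included, and the job is handed in when it is done.

Besides the shell and the picture viewer there is one more tool, called after "Call:" as name([rows], argument=value, ...), one row to a line, values as JSON. arm_command: Moves the arm, as the interface text tells. Its arguments: {"type":"object","properties":{"motion":{"type":"array"}},"required":["motion"]}

```bash
mkdir -p pics; cat > h.py <<'E'
import numpy as np, cv2
from station import *
def ray(cam,rc):
    m=camera_model(cam);R=np.array(m["R"]);t=np.array(m["t"])
    d=R.T@np.array([(rc[1]-m["cx"])/m["fx"],(rc[0]-m["cy"])/m["fy"],1]);return -R.T@t,d
def atz(cam,rc,z):
    o,d=ray(cam,rc);return o+d*(z-o[2])/d[2]
def proj(cam,X):
    m=camera_model(cam);p=np.array(m["R"])@X+np.array(m["t"]);return [m["fy"]*p[1]/p[2]+m["cy"],m["fx"]*p[0]/p[2]+m["cx"]]
E
python3 - <<'E'
from h import *
np.set_printoptions(precision=4,suppress=True)
for c in("top","side"):
    cv2.imwrite(f"pics/{c}0.png",capture(c)[:,:,::-1]); print(c,ray(c,(240,320)))
    for n in("safety_cap","solvent_jug","soap_jug"):
        for f in find_in(n,c)[:4]: print(n,f["p"],f["location"],atz(c,f["location"],.173))
s=sense();print(s["tcp_pos"],s["ee_rot"],s["wrist_force"],s["gripper_width"],s["time_s"])
E
```

```text
top (array([0.3575, 0.05  , 1.0886]), array([ 0.1626, -0.0114, -0.9866]))
safety_cap 0.81 [273.9, 460.6] [ 0.4464 -0.2352  0.173 ]
solvent_jug 0.79 [246.3, 383.8] [ 0.4981 -0.0859  0.173 ]
soap_jug 0.76 [211.7, 262.5] [0.563  0.1539 0.173 ]
soap_jug 0.49 [249.9, 385.6] [ 0.491  -0.0894  0.173 ]
side (array([0.5581, 1.1359, 0.6131]), array([-0.0302, -0.9116, -0.41  ]))
safety_cap 0.7 [197.2, 323.2] [ 0.5062 -0.1281  0.173 ]
safety_cap 0.54 [224.8, 347.7] [0.457  0.0736 0.173 ]
safety_cap 0.34 [232.5, 318.6] [0.5274 0.1154 0.173 ]
solvent_jug 0.79 [232.3, 322.2] [0.5191 0.1148 0.173 ]
solvent_jug 0.65 [198.7, 321.3] [ 0.5119 -0.1161  0.173 ]
soap_jug 0.97 [283.0, 296.1] [0.5771 0.3481 0.173 ]
[ 0.1515 -0.6063  0.2304] [[-0.9702 -0.2424 -0.0001]
 [-0.2424  0.9702  0.0002]
 [ 0.      0.0002 -1.    ]] [-0.405  -0.2141  0.4545] 0.9989186343515514 0.4
```

View pics/top0.png

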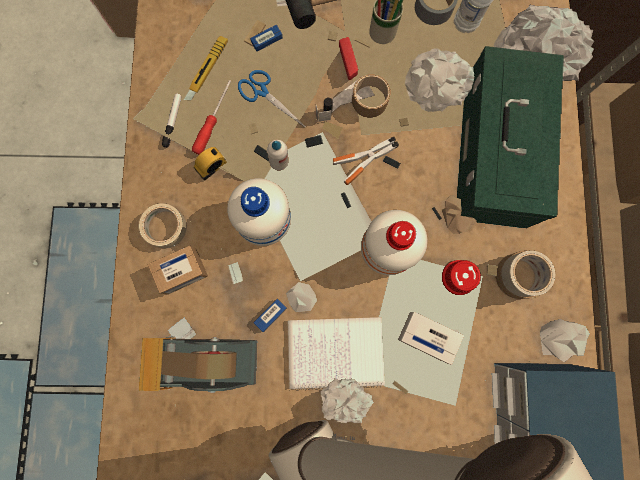

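View pics/side0.png

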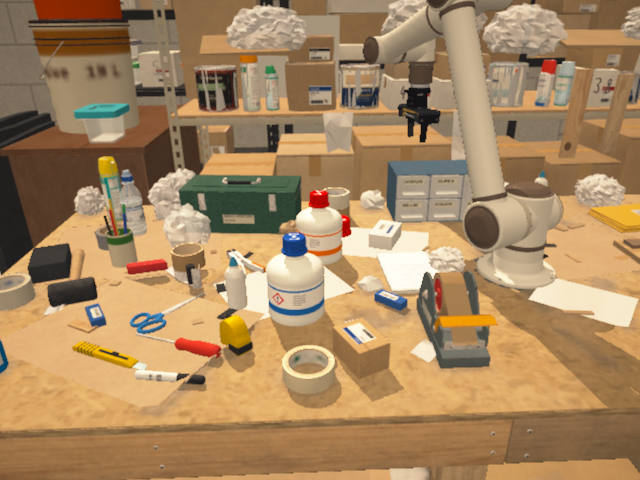

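The solvent jug's red cap is at about (234, 402) in the top view and (197, 320) in the side view. The red cap at (276, 461) in the top view, on the bench, is the decoy. Next I'll refine the position by colour.

```bash
python3 - <<'E'
from h import *
np.set_printoptions(precision=4,suppress=True)
T=cv2.imread("pics/top0.png");S=cv2.imread("pics/side0.png")
def red(I,r0,r1,c0,c1):
    J=I[r0:r1,c0:c1].astype(int);m=((J[:,:,2]>110)&(J[:,:,1]<70)&(J[:,:,0]<80)).astype(np.uint8)
    m=cv2.morphologyEx(m,cv2.MORPH_CLOSE,np.ones((9,9)))
    y,x=np.nonzero(m);return (y.min()+r0,y.max()+r0,x.min()+c0,x.max()+c0)
print(red(T,210,256,375,425),red(S,180,212,300,340))
o=[cv2.resize(T[205:275,355:435],(480,420),interpolation=cv2.INTER_CUBIC),cv2.resize(S[180:220,298:343],(315,280),interpolation=cv2.INTER_CUBIC)]
o[1]=cv2.copyMakeBorder(o[1],0,140,0,0,0)
cv2.imwrite("pics/crop.png",np.hstack(o))
from scipy.optimize import least_squares
# silhouettes: cap rings
def ring(c,r,z): a=np.linspace(0,2*np.pi,60);return [[c[0]+r*np.cos(b),c[1]+r*np.sin(b),z] for b in a]
def box(cam,c,rings):
    P=np.array([proj(cam,np.array(p)) for r,z in rings for p in ring(c,r,z)]);return [P[:,0].min(),P[:,0].max(),P[:,1].min(),P[:,1].max()]
R=[(.025,.191),(.025,.161),(.029,.161),(.029,.155)]
bt=np.array(red(T,210,256,375,425))+[-.5,.5,-.5,.5];bs=np.array(red(S,180,212,300,340))+[-.5,.5,-.5,.5]
f=lambda c:np.r_[box("top",c,R)-bt,(box("side",c,R)-bs)]
s=least_squares(f,[.47,-.12]);print(s.x,s.fun)
s=least_squares(lambda c:f(c)[:4],[.47,-.12]);print(s.x,s.fun)
E
```

```text
(np.int64(221), np.int64(249), np.int64(386), np.int64(414)) (np.int64(191), np.int64(211), np.int64(309), np.int64(328))Traceback (most recent call last):
  File "<stdin>", line 20, in <module>
    return func(*args, **kwargs)
    result = trf(vector_fun.fun, vector_fun.jac, x0, f0, J0, lb, ub, ftol, xtol,
                 gtol, max_nfev, x_scale, loss_function, tr_solver,
                 tr_options.copy(), verbose, callback=callback_wrapped)
    return trf_no_bounds(
        fun, jac, x0, f0, J0, ftol, xtol, gtol, max_nfev, x_scale,
        loss_function, tr_solver, tr_options, verbose, callback=callback)
    f_new = fun(x_new)
    self._update_fun()
    ~~~~~~~~~~~~~~~~^^
    self.f = self.fun_wrapped(xp_copy(self.x))
             ~~~~~~~~~~~~~~~~^^^^^^^^^^^^^^^^^
    return np.atleast_1d(self.fun(x))
                         ~~~~~~~~^^^
    return self.f(x, *self.args, **self.kwargs)
           ~~~~~~^^^^^^^^^^^^^^^^^^^^^^^^^^^^^^
  File "<stdin>", line 19, in <lambda>
  File "<stdin>", line 16, in box
  File "h.py", line 9, in proj
    m=camera_model(cam);p=np.array(m["R"])@X+np.array(m["t"]);return [m["fy"]*p[1]/p[2]+m["cy"],m["fx"]*p[0]/p[2]+m["cx"]]
ValueError: time passes only in moves, steps and waits
```

View pics/crop.png

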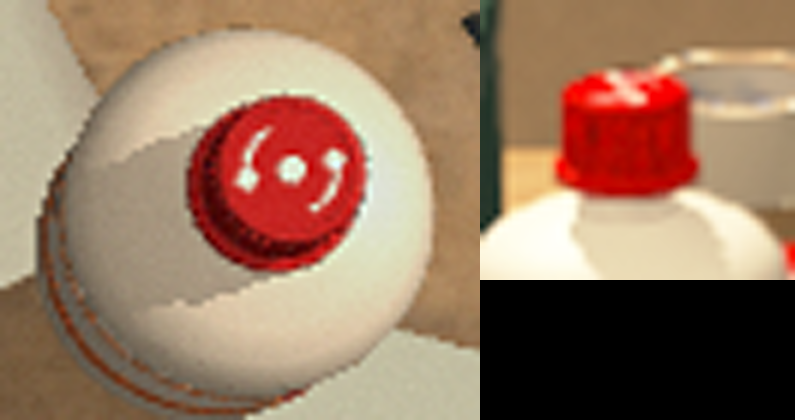

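The crop shows the white centre dot on the cap top at top-view pixel (233.2, 403.7). In the side view the cap spans columns 309–329 and rows 190–208.

```bash
sed -i 's/^def ray/import functools\ncamera_model=functools.lru_cache(None)(camera_model)\ndef ray/' h.py
python3 - <<'E'
from h import *
from scipy.optimize import least_squares
np.set_printoptions(precision=4,suppress=True)
print("dot",atz("top",(232.7,403.2),.191))
R=[(.025,.191),(.029,.161),(.029,.155)]
def box(cam,c):
    a=np.linspace(0,2*np.pi,60)
    P=np.array([proj(cam,np.array([c[0]+r*np.cos(b),c[1]+r*np.sin(b),z])) for r,z in R for b in a]);return np.r_[P.min(0)[0],P.max(0)[0],P.min(0)[1],P.max(0)[1]]
T=np.array([220.8,250.2,385.8,415.8]);S=np.array([189.8,207.8,308.5,329.5])
f=lambda c:np.r_[box("top",c)-T,box("side",c)-S]
for g in(f,lambda c:f(c)[:4]):
    s=least_squares(g,[.51,-.12],diff_step=1e-3);print(s.x,s.fun)
c=s.x
st=sense();Rt=np.array(st["ee_rot"]);p=np.array(st["tcp_pos"])
print("tool-frame shift to z=.25:",Rt.T@(np.r_[c,.25]-p)*1e3, st["time_s"])
E
```

```text
dot [ 0.5226 -0.1209  0.191 ]
[ 0.5205 -0.1208] [ 0.2581  1.0029 -0.4389  0.2673 -0.7971  0.3197 -0.9661 -0.7656]
[ 0.5218 -0.121 ] [-0.3765  0.3796 -0.3574  0.3449]
tool-frame shift to z=.25: [-476.8519  381.0997  -19.4988] 0.4
```

Call:
arm_command([
  [87,0,0,-40,0,0,0],
  [87,0,0,-30,0,0,0],
  [87,-36,30,0,0,0,0],
  [87,-36,30,0,0,0,0],
  [87,-36,30,0,0,0,0],
  [87,-36,30,0,0,0,0],
  [87,-36,30,0,0,0,0],
  [87,-36,30,0,0,0,0],
])

```text
time_s: 1.2
tcp_pos: [0.3181, -0.3777, 0.3008]
ee_rot: [[-0.97, -0.242, 0.001], [-0.242, 0.97, -0.0], [-0.001, -0.001, -1.0]]
wrist_force: [0.8, -1.5, 0.0]
gripper_width: 1.002
gripper_force: 0.0
```

Call:
arm_command([
  [87,-36,29,0,0,0,0],
  [87,-36,29,0,0,0,0],
  [87,-36,29,0,0,0,0],
  [87,-36,29,0,0,0,0],
  [87,-36,28,0,0,0,0],
  [87,-36,28,0,0,0,0],
  [87,-30,20,0,0,0,0],
  [87,-15,9,0,0,0,0],
])

```text
time_s: 2.0
tcp_pos: [0.5235, -0.1188, 0.3004]
ee_rot: [[-0.97, -0.245, 0.0], [-0.245, 0.97, 0.0], [-0.0, 0.0, -1.0]]
wrist_force: [0.2, 0.5, -0.5]
gripper_width: 1.001
gripper_force: 0.0
```

```bash
cat > d.py <<'E'
from h import *
np.set_printoptions(precision=4,suppress=True)
def to(z,c=(.5217,-.1210)):
    s=sense();R=np.array(s["ee_rot"]);p=np.array(s["tcp_pos"])
    print("t",s["time_s"],"p",p,"shift",R.T@(np.r_[c,z]-p)*1e3,"z",R[:,2],"F",s["wrist_force"],"g",s["gripper_width"]*87,s["gripper_force"],"j",np.round(s["joints"],1))
E
python3 -c "
from d import *
to(.170)"
```

```text
t 2.0 p [ 0.5235 -0.1188  0.3004] shift [  2.2755  -1.7025 130.3691] z [ 0.0002  0.0002 -1.    ] F [ 0.2363  0.5048 -0.5038] g 87.07267998586913 0.0 j [  4.5  10.9  -5.1  -0.  -74.  -80.3]
```

Call:
arm_command([
  [87,2,-2,30,0,0,0],
  [87,0,0,35,0,0,0],
  [87,0,0,25,0,0,0],
  [87,0,0,15,0,0,0],
  [87,0,0,10,0,0,0],
  [87,0,0,8,0,0,0],
  [87,0,0,5,0,0,0],
  [87,0,0,0,0,0,0],
])

```text
time_s: 2.8
tcp_pos: [0.5204, -0.1237, 0.1724]
ee_rot: [[-0.97, -0.242, -0.0], [-0.242, 0.97, 0.0], [0.0, 0.0, -1.0]]
wrist_force: [0.6, -0.6, 0.1]
gripper_width: 0.997
gripper_force: 0.0
```

```bash
python3 -c "
from d import *
to(.170)
o=np.hstack([cv2.resize(capture('side')[150:230,270:370],(400,320),interpolation=cv2.INTER_CUBIC),cv2.resize(capture('top')[195:275,355:455],(400,320),interpolation=cv2.INTER_CUBIC)])
cv2.imwrite('pics/c2.png',o[:,:,::-1])"
```

```text
t 2.8 p [ 0.5204 -0.1237  0.1724] shift [-1.906   2.2576  2.4139] z [-0.0003  0.     -1.    ] F [ 0.6099 -0.6051  0.1005] g 86.7788608515207 0.0 j [  4.   16.3 -17.1  -0.  -56.6 -80. ]
```

View pics/c2.png

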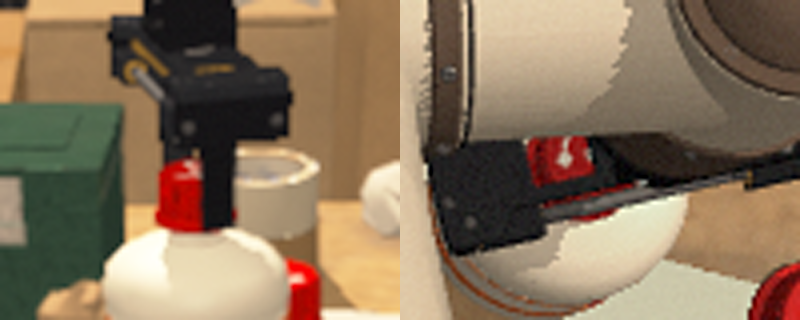

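The fingers straddle the cap, with their tips just above the flange. I'll correct by 2 mm and close.

Call:
arm_command([
  [87,-2,2,2,0,0,0],
  [60,0,0,0,0,0,0],
  [52,0,0,0,0,0,0],
  [40,0,0,0,0,0,0],
  [40,0,0,0,0,0,0],
  [40,0,0,0,0,0,0],
])

```text
time_s: 3.5
tcp_pos: [0.5219, -0.1211, 0.1706]
ee_rot: [[-0.97, -0.242, 0.0], [-0.242, 0.97, -0.0], [-0.0, -0.0, -1.0]]
wrist_force: [0.1, -0.3, -0.8]
gripper_width: 0.632
gripper_force: 0.0
```

```bash
python3 -c "
from d import *
to(.170)"
```

```text
t 3.5 p [ 0.5219 -0.1211  0.1706] shift [0.1867 0.1717 0.5833] z [ 0. -0. -1.] F [ 0.1005 -0.2734 -0.8094] g 55.00795632720724 0.0 j [  4.3  16.5 -17.1   0.  -56.4 -80.3]
```

Call:
arm_command([
  [40,0,0,0,0,0,0],
  [40,0,0,0,0,0,0],
  [40,0,0,0,0,0,0],
  [40,0,0,0,0,0,0],
])

```text
time_s: 3.9
tcp_pos: [0.5218, -0.1205, 0.1705]
ee_rot: [[-0.97, -0.242, -0.0], [-0.242, 0.97, 0.001], [0.0, 0.001, -1.0]]
wrist_force: [-0.9, 5.2, 2.1]
gripper_width: 0.571
gripper_force: 30.0
```

Call:
arm_command([
  [40,0,0,2,0,0,0],
  [40,0,0,2,0,0,0],
  [40,0,0,2,0,0,0],
  [40,0,0,0,0,0,0],
])

```text
time_s: 4.3
tcp_pos: [0.5221, -0.1207, 0.166]
ee_rot: [[-0.97, -0.243, 0.001], [-0.243, 0.97, 0.0], [-0.001, -0.0, -1.0]]
wrist_force: [-2.9, 6.0, 7.4]
gripper_width: 0.571
gripper_force: 30.0
```

Call:
arm_command([
  [40,0,0,2,0,0,0],
  [40,0,0,2,0,0,0],
  [40,0,0,1,0,0,0],
  [40,0,0,0,0,0,0],
])

```text
time_s: 4.7
tcp_pos: [0.5222, -0.1208, 0.1636]
ee_rot: [[-0.97, -0.244, 0.002], [-0.244, 0.97, -0.001], [-0.002, -0.001, -1.0]]
wrist_force: [-7.7, 8.5, 20.1]
gripper_width: 0.573
gripper_force: 30.0
```

Call:
arm_command([
  [40,0,0,1,0,0,-0.06],
  [40,0,0,0,0,0,-0.12],
  [40,0,0,0,0,0,-0.14],
  [40,0,0,0,0,0,-0.14],
  [40,0,0,0,0,0,0],
])

```text
time_s: 5.2
tcp_pos: [0.5228, -0.1211, 0.1636]
ee_rot: [[-0.759, -0.651, 0.004], [-0.651, 0.759, -0.001], [-0.002, -0.004, -1.0]]
wrist_force: [-9.1, 7.7, 23.8]
gripper_width: 0.57
gripper_force: 30.0
```

```bash
python3 -c "
from d import *
to(.170); print(sense()['moment'],sense()['ee_rot'])"
```

```text
t 5.2 p [ 0.5228 -0.1211  0.1636] shift [ 0.771   0.7747 -6.4213] z [ 0.0038 -0.0014 -1.    ] F [-9.1353  7.7179 23.7972] g 49.54776432331464 30.003050517916563 j [  4.3  16.8 -17.8   0.1 -55.2 -53.8]
[2.3013 2.5875 0.0927] [[-0.7588 -0.6514  0.0038]
 [-0.6514  0.7588 -0.0014]
 [-0.002  -0.0035 -1.    ]]
```

Call:
arm_command([
  [40,0,0,0,0,0,-0.14],
  [40,0,0,0,0,0,-0.14],
  [40,0,0,0,0,0,-0.14],
  [40,0,0,0,0,0,-0.14],
  [40,0,0,0,0,0,-0.04],
  [40,0,0,0,0,0,0],
])

```text
time_s: 5.8
tcp_pos: [0.5231, -0.1208, 0.1636]
ee_rot: [[-0.261, -0.965, 0.005], [-0.965, 0.261, -0.001], [-0.0, -0.005, -1.0]]
wrist_force: [-8.2, 9.6, 23.5]
gripper_width: 0.573
gripper_force: 30.0
```

```bash
python3 -c "
from d import *
to(.170); print(sense()['moment'])
o=np.hstack([cv2.resize(capture('side')[150:230,270:370],(400,320),interpolation=cv2.INTER_CUBIC),cv2.resize(capture('top')[195:275,355:455],(400,320),interpolation=cv2.INTER_CUBIC)])
cv2.imwrite('pics/c3.png',o[:,:,::-1])"
```

```text
t 5.8 p [ 0.5231 -0.1208  0.1636] shift [ 0.5955  1.252  -6.3861] z [ 0.0045 -0.0008 -1.    ] F [-8.1827  9.6026 23.4764] g 49.812187665911736 30.003719756896317 j [  4.4  16.8 -17.7   0.1 -55.2 -19.5]
[ 2.6957  2.5503 -0.0598]
```

View pics/c3.png

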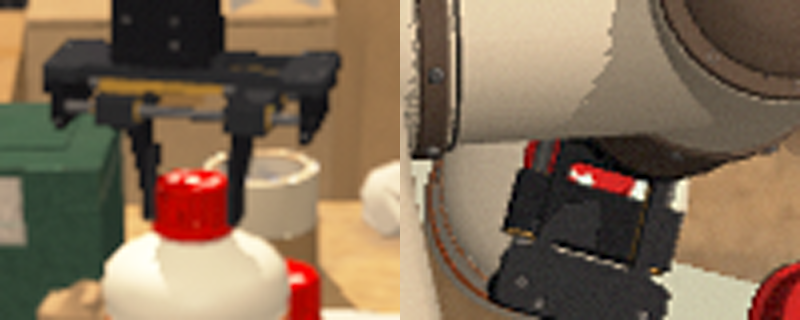

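The cap has turned about 61° and is still pressed down. Now I'll let it up slowly and watch the force.

Call:
arm_command([
  [40,0,0,-3,0,0,0],
  [40,0,0,-3,0,0,0],
  [40,0,0,-3,0,0,0],
  [40,0,0,-3,0,0,0],
  [40,0,0,0,0,0,0],
])

```text
time_s: 6.4
tcp_pos: [0.5226, -0.121, 0.1715]
ee_rot: [[-0.263, -0.965, 0.002], [-0.965, 0.263, -0.0], [-0.001, -0.002, -1.0]]
wrist_force: [-0.8, 4.7, 6.7]
gripper_width: 0.568
gripper_force: 30.0
```

Call:
arm_command([
  [40,0,0,-2,0,0,0],
  [40,0,0,-2,0,0,0],
  [40,0,0,-2,0,0,0],
  [40,0,0,0,0,0,0],
])

```text
time_s: 6.8
tcp_pos: [0.5213, -0.1211, 0.1759]
ee_rot: [[-0.263, -0.965, -0.002], [-0.965, 0.263, 0.0], [0.0, 0.002, -1.0]]
wrist_force: [-0.1, 3.1, 0.1]
gripper_width: 0.569
gripper_force: 30.0
```

Call:
arm_command([
  [40,0,0,-3,0,0,0],
  [40,0,0,-6,0,0,0],
  [40,0,0,-10,0,0,0],
  [40,0,0,-15,0,0,0],
  [40,0,0,-20,0,0,0],
  [40,0,0,-20,0,0,0],
  [40,0,0,-15,0,0,0],
  [40,0,0,-9,0,0,0],
])

```text
time_s: 7.6
tcp_pos: [0.5225, -0.1219, 0.2774]
ee_rot: [[-0.263, -0.965, 0.004], [-0.965, 0.263, -0.001], [0.0, -0.004, -1.0]]
wrist_force: [0.3, 0.9, 0.1]
gripper_width: 0.569
gripper_force: 30.0
```

Call:
arm_command([
  [40,0,0,0,0,0,0],
  [40,0,0,0,0,0,0],
  [40,0,0,0,0,0,0],
  [40,0,0,0,0,0,0],
  [40,0,0,0,0,0,0],
])

```text
time_s: 8.1
tcp_pos: [0.5217, -0.1211, 0.2739]
ee_rot: [[-0.263, -0.965, -0.001], [-0.965, 0.263, -0.0], [0.0, 0.001, -1.0]]
wrist_force: [0.2, -0.1, -0.8]
gripper_width: 0.576
gripper_force: 30.0
```

```bash
python3 -c "
from d import *
to(.2735)
o=np.hstack([cv2.resize(capture('side')[130:250,250:370],(400,400),interpolation=cv2.INTER_CUBIC),cv2.resize(capture('top')[185:285,345:445],(400,400),interpolation=cv2.INTER_CUBIC)])
cv2.imwrite('pics/c4.png',o[:,:,::-1])"
```

```text
t 8.1 p [ 0.5217 -0.1211  0.2739] shift [-0.0963  0.0684  0.4434] z [-0.0013 -0.0001 -1.    ] F [ 0.1854 -0.1259 -0.7936] g 50.117933666275306 29.999796828451508 j [  4.3  11.7  -7.9   0.  -70.5 -19.5]
```

View pics/c4.png

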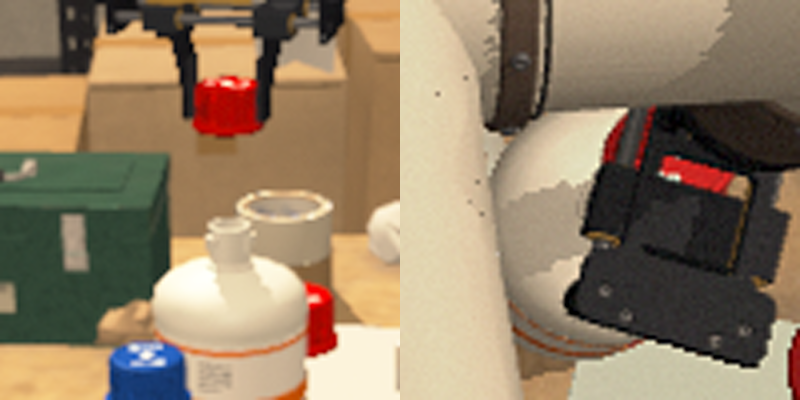

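The cap hangs level in the fingers above the open neck, and the jug is standing where it was. Handing in.

```bash
python3 -c "
from station import *
print(finish_job())"
```

```text
the job is handed in; nothing more can be done
None
```

The solvent jug's cap was pressed down, turned about 61° counter-clockwise and lifted off; I handed the job in with the cap held level about 8 cm above the mouth and the jug still in place (no verdict was returned).

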